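# Tong a caustic-washed bottle onto the balance

### The arm

A 6-joint arm with a two-finger parallel gripper is mounted at the origin on the work surface. World frame = base frame: x ahead of the robot, y to its left, z up, the work surface at z = 0. Lengths are in m, angles in rad, forces in N, time in s.
With the tool pointing down it reaches from about 0.225 to 0.725 m from the base axis. Payload 3.1 kg.
Tool frame: the origin (TCP) lies midway between the tips of the shut fingers; the grasp point (between the pads) lies behind it (bot.grip_point_offset is the z of the grasp point in the tool frame, in m); z points along the fingers, y is the line along which they close (so a half turn about z gives the same grasp; the last joint's range is limited). The gripper opens to 85 mm and grips with 20 to 120 N. Pads are 22 mm wide; open, the fingers measure 114 mm over their backs; the gripper's body (76 mm by 85 mm) begins 54 mm behind the grasp point. The pads swing forward as they close: fully open they stand 13 mm farther back than shut.
Start: joints at [1.106, 0.048, 0.099, 1.622, 0, 1.443], TCP at [0.174, 0.495, 0.231] pointing down, gripper open.
Joint ranges: [-2.91, 2.91], [-0.99, 1.94], [-1.21, 1.42], [-2.12, 2.29], [-1.49, 1.47], [-3.14, 3.14]. Speed limits (rad/s): [2.79, 2.79, 3.14, 3.14, 3.14, 3.14].

### API

Orientations are given as a unit quaternion [w, x, y, z].
In Python, from workcell import bot gives the robot as it stands. The module is installed in compiled form; this text tells all that it offers.
- The arm moves only by the tool step_arm, never from a script. Its argument "increments" is a list of rows, each an object of numbers: "tx", "ty", "tz": the shift along the tool's x, y, z in mm; "ax", "ay", "az": the turn, a rotation vector about the tool's x, y, z in degrees; "grip": the closure in counts, from 0 (fully open) to 255 (shut). In form: [{"tx": .., "ty": .., "tz": .., "ax": .., "ay": .., "az": .., "grip": ..}, ...]. A call has 1 to 8 rows; each row shifts and turns the commanded pose from where the row before left it, along the tool's axes as they then stand; what a row does not reach is not made up. A row lasts 1/8 s, in which the tool goes at most 62.5 mm and 10.7 degrees, less where a joint would pass 70% of its speed; a pose out of reach is approached as far as the arm can. A call with a gripper value outside its range is refused whole. The fingers move at their own pace and stop on an object; "grip_force" is the grip in N (left out, the last holds). Time passes only in rows, so rows that do not move let the fingers close. It gives the time, the measured TCP pose, the force, the opening and the grip force at its end, in the units of the state.
- bot.state(): the state, without advancing time (a new reading comes with each control period).
- bot.snapshot(name): name is "scene" or "top"; returns the picture (480x640x3 uint8, red, green, blue); there is no depth.
- bot.camera_model(name): a dict with "fx", "fy", "cx", "cy" (pixels), "distortion" ([k1, k2, p1, p2, k3] as OpenCV has them; the pictures are not rectified), "extrinsics" (4x4, takes a point from camera to world coordinates). Camera axes: x right, y up, looking along -z (the intrinsics and any distortion apply to the point x, -y, -z); pixel columns grow to the right and rows downward; lengths in m; the calibration is good to about 2 mm. A picture is of the moment at which its call begins. camera_model takes no time and is no camera call.
- bot.close_job(): hands the job in; it is judged then, once.
The state is a dict: "time": time; "joint_pos": joint angles; "joint_velocities": joint speeds; "tau": joint torques, N m; "tcp_pos": TCP position; "ee_rot": TCP orientation; "force": force on the tool from outside, world axes, zero at the start; "torque": the same for the moment, N m; "opening": finger opening in m; "grasp_force": force on a finger pad.
Only numpy, scipy, OpenCV 4.12 (cv2) and the standard library are available. Lean on these libraries where they do the work, as an engineer would, in place of code of your own. Each camera call takes 0.05 s, during which the arm holds its last target. There are 200 camera calls.

### The job

The square amber bottle in the grey tray is wet with caustic, so never touch it with the gripper: take the sprung tongs out of their white caddy, squeeze them shut on its white cap, lift it out and set it down gently, upright in the middle of the balance pan, with its label squarely facing the same way as the balance's display side. Then let go of it and stand the tongs back upright in the caddy. Leave the green bottle, the white bottle and the blue spray bottle standing where they are.

Things in the scene. Friction and masses are not known exactly. Their poses are not given: they have to be found in the camera images.
- tongs_grip (a point): Tongs, 124 mm tall, upright in the caddy, 115 g: a pin at the top, 30 mm above this point, and two 18 mm wide steel arms spread along y. This point is midway between the two blue finger grips (24 mm wide, 34 mm high; hold here, closing along y). At rest the grips are 55 mm apart over their outsides, the arms 44 mm at the top. z is up; a half turn about z changes nothing.
- tongs_jaws (a point): Point midway between the two blue V jaws, half-way up them, 80 mm below the grip point on the tongs' midline. The jaws are 16 mm high, about 30 mm wide in x, and centre a 30 mm round cap between them. At rest they measure about 82 mm over all along y and each has 17 mm to travel to a centred cap; their feet lie 6 mm below this point at rest, 8 mm when shut.
- tongs_left (a joint): Closing angle of the arm on the tongs' +y side: 0 at rest (open), about 0.155 rad when the jaws hold the cap, 0.24 at the stop. Sprung open: 4 N on each grip starts to close the arms, 8 N brings the jaws to the cap, more presses on it. Jaws move 3.7 times as far as grips. Grips 51 mm apart: good for carrying the tongs empty, jaws open; 46 mm: jaws meet the cap.
- tongs_right (a joint): The same for the arm on the tongs' -y side.
- caddy_floor (a point): Centre of the inner floor (5 mm above the bench) of the fixed white open-topped caddy, 52 mm (x) by 100 mm (y) outside, inside 42 by 90 mm, 45 mm high. The tongs stand in it with their y along the caddy's y; jaws and arms may touch its walls.
- tray_floor (a point): Centre of the inner floor (5 mm above the bench) of the fixed grey tray, 125 mm (x) by 245 mm (y) outside, walls 5 mm thick and 28 mm high. Three bottles stand in it in a row along its y, about 72 mm apart, in any order.
- bottle_mid (a point): Centre (half-way up) of the amber bottle, 94 mm tall, about 160 g: body 50 mm square, 62 mm high, a sloping shoulder, and a round white cap 30 mm across from 27 to 47 mm above this point, to be held by the tongs (jaw middle about 38 mm above this point; lower, they meet the shoulder). z is up; x points out through the face with the label (white with a red band).
- bottle_label (a point): Middle of the bottle's label, 25 mm from its axis along the bottle's x.
- balance_pan (a point): Centre of the top of the square steel pan (106 mm) of the fixed white balance, 55 mm above the bench. Its x points to the display side: a sloping grey panel with a pale green display, 80 to 140 mm along x, under 15 mm higher than the pan. Clear walls 4 mm thick rise 51 mm above the pan along its -x, +y and -y sides, inner faces 62 mm from the centre.
- green_bottle_mid (a point): Centre (half-way up) of a round green bottle standing in the tray, 56 mm across, 135 mm tall, full width up to 100 mm. Leave alone.
- white_bottle_mid (a point): Centre (half-way up) of a round white bottle with a blue cap standing in the tray, 56 mm across, 125 mm tall, full width up to 90 mm. Leave alone.
- spray_mid (a point): Centre (half-way up) of a blue spray bottle on the bench, 68 mm across, 190 mm tall, with a white head whose red nozzle reaches 54 mm out along x. Leave alone.
Not all that is in view belongs to the job. What is shaped like the part that bears white_bottle_mid but yellow is not meant.

How it is judged:
By the outcome, as a careful person would: the job done as asked, in the order asked, and still so for the second after the job is handed in, with the robot touching nothing.
It also fails if it takes over 66 s, if anything falls off the work surface, if the arm or the gripper's body presses on something with over 40 N, if the wrist force passes 120 N, or if a joint passes its speed limit or range.

## Working session

There is one attempt and no reset: what is moved stays moved. The work goes in short steps, Python scripts to look and compute and a tool call to move; the robot and the scene stay as the last step left them, time stands still between calls to the robot, and variables do not carry over. Pictures are saved under pics/ and viewed, at most 10 in all, crops included, and the job is handed in when it is done.

Besides the shell and the picture viewer there is one more tool, called as name(argument=value, ...) on one line, values as JSON. step_arm: Moves the arm, as the interface text tells. Its arguments: {"type":"object","properties":{"increments":{"type":"array","items":{"type":"object","properties":{"tx":{"type":"number"},"ty":{"type":"number"},"tz":{"type":"number"},"ax":{"type":"number"},"ay":{"type":"number"},"az":{"type":"number"},"grip":{"type":"number"}}}},"grip_force":{"type":"number"}},"required":["increments"]}

```bash
mkdir -p pics; cat > h.py <<'E'
import numpy as np, cv2
from workcell import bot
def ray(cam,uv):
    m=bot.camera_model(cam);K=np.array([[m['fx'],0,m['cx']],[0,m['fy'],m['cy']],[0,0,1.]])
    p=cv2.undistortPoints(np.array(uv,float).reshape(-1,1,2),K,np.array(m['distortion'],float))[:,0]
    E=np.array(m['extrinsics']);d=np.c_[p[:,0],-p[:,1],-np.ones(len(p))]@E[:3,:3].T
    return E[:3,3],d
def at(cam,uv,z):
    o,d=ray(cam,uv);return o+d*((z-o[2])/d[:,2])[:,None]
def snap(cam,name):
    im=bot.snapshot(cam);cv2.imwrite(f'pics/{name}.png',im[:,:,::-1]);return im
def blobs(im,lo,hi,mn=30):
    m=cv2.inRange(cv2.cvtColor(im,cv2.COLOR_RGB2HSV),np.array(lo),np.array(hi))
    c,_=cv2.findContours(m,cv2.RETR_EXTERNAL,cv2.CHAIN_APPROX_NONE)
    return sorted([k for k in c if cv2.contourArea(k)>mn],key=cv2.contourArea,reverse=True)
E
python3 - <<'E'
from h import *
snap('scene','s0');snap('top','t0')
for c in('scene','top'):
    print(np.round(np.array(bot.camera_model(c)['extrinsics']),3))
s=bot.state();print(s['tcp_pos'],s['ee_rot'],bot.grip_point_offset,s['opening'],s['time'],s['force'])
E
```

```text
[[-0.779 -0.398  0.485  1.02 ]
 [ 0.627 -0.511  0.588  0.567]
 [ 0.014  0.762  0.647  0.724]
 [ 0.     0.     0.     1.   ]]
[[-0.000e+00  9.920e-01 -1.280e-01  4.030e-01]
 [-1.000e+00 -1.000e-03 -5.000e-03 -1.900e-02]
 [-6.000e-03  1.280e-01  9.920e-01  1.247e+00]
 [ 0.000e+00  0.000e+00  0.000e+00  1.000e+00]]
[0.17325578 0.49500975 0.23021408] [-3.27283707e-04  1.67619433e-01  9.85851194e-01 -1.02065269e-03] -0.0187 0.08565103344262343 0.1 [-0.31498321 -0.076473   -0.71949825]
```

View pics/s0.png

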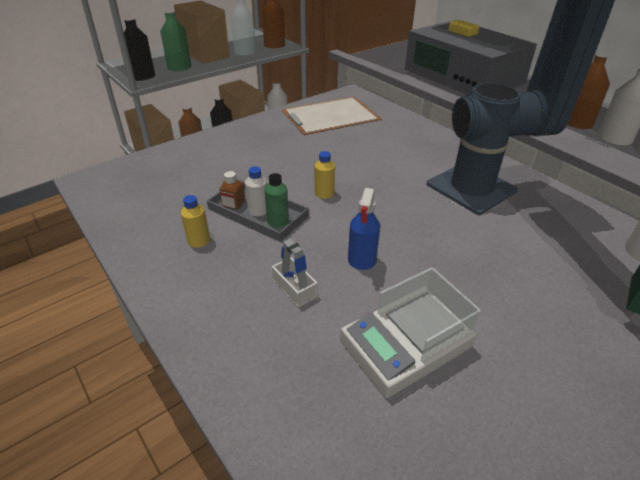

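View pics/t0.png

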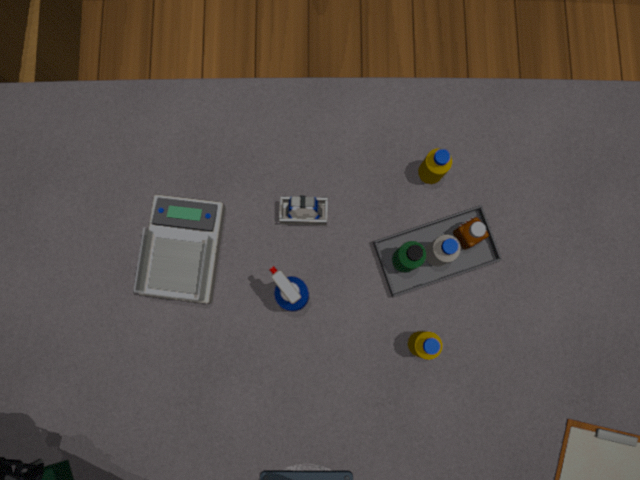

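The scene view shows the amber bottle at the left end of the tray (231,190), the tongs in the caddy (294,275) and the balance (415,330). In the top view the amber cap is at (478,229), the white bottle at (446,249), the green at (409,256), the caddy at (303,210), the pan at (175,265) and the spray bottle at (292,294) with its nozzle at (273,270).

```bash
python3 - <<'E'
from h import *
t=cv2.imread('pics/t0.png');s=cv2.imread('pics/s0.png')
r=lambda a,k:cv2.resize(a,None,fx=k,fy=k,interpolation=cv2.INTER_CUBIC)
a=r(t[190:300,370:505],3);b=r(t[180:240,265:345],5);c=r(t[190:310,125:230],3);d=r(s[165:245,200:310],3.5)
W=np.zeros((600,800,3),np.uint8)
def put(i,y,x):
    i=i[:600-y,:800-x];W[y:y+i.shape[0],x:x+i.shape[1]]=i
put(a,0,0);put(b,0,400);put(c,330,0);put(d,310,400)
cv2.imwrite('pics/m0.png',W)
E
```

```text
(no output)
```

View pics/m0.png

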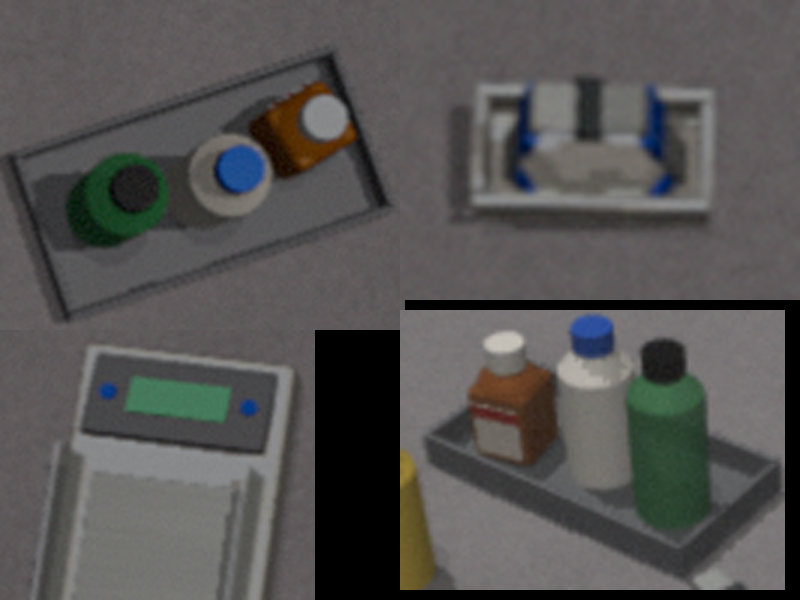

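The montage shows the label facing lower-left in the scene view, so roughly world +x. The tongs spread along the caddy's long side, and the balance display is at the top, turned a few degrees.

```bash
python3 - <<'E'
from h import *
t=cv2.imread('pics/t0.png')[:,:,::-1];s=cv2.imread('pics/s0.png')[:,:,::-1]
ang=lambda v:np.degrees(np.arctan2(v[1],v[0]))
T=at('top',[(374,242.7),(480,207.3),(499,258.7),(392.3,296.7)],.028);print('tray',T.mean(0),[ang(T[1]-T[0]),ang(T[2]-T[3])])
ctr=lambda k:np.array(cv2.minEnclosingCircle(k)[0])
hsv=cv2.cvtColor(np.ascontiguousarray(t),cv2.COLOR_RGB2HSV)
# blue things
for k in blobs(np.ascontiguousarray(t),(100,130,60),(130,255,255),5):
    m=cv2.moments(k);c=(m['m10']/m['m00'],m['m01']/m['m00']);print('blue',np.round(c,1),cv2.contourArea(k),np.round(at('top',[c],.06)[0],4))
for k in blobs(np.ascontiguousarray(t),(45,80,100),(90,255,255),50): print('green',cv2.minAreaRect(k),cv2.boundingRect(k))
m=t[215:245,465:495];cap=blobs(np.ascontiguousarray(m),(0,0,120),(180,60,255),20)
for k in cap: c=ctr(k)+[465,215];print('cap',c,cv2.contourArea(k),at('top',[c],.099))
am=blobs(np.ascontiguousarray(t[200:260,440:500]),(3,120,40),(20,255,255),30)
for k in am: print('amber',cv2.contourArea(k),np.round(cv2.approxPolyDP(k,1.5,True)[:,0]+[440,200],1).tolist())
c=np.array([(475,339),(475+238,84),(713,205),(475,205)],float)
# caddy top corners outer, from crop b
C=at('top',[((x-400)/5+265,y/5+180) for x,y in [(475,85),(713,89),(713,210),(473,208)]],.045);print('caddy',C.mean(0),ang(C[0]-C[1]),ang(C[3]-C[2]),np.linalg.norm(C[0]-C[1]))
J=at('top',[((x-400)/5+265,y/5+180) for x,y in [(588,108)]],.125);print('pin',J)
# label in scene
lb=np.ascontiguousarray(s[165:245,200:310])
cv2.imwrite('pics/x.png',lb)
big=cv2.resize(s[165:225,205:265],None,fx=10,fy=10,interpolation=cv2.INTER_CUBIC)
b2=cv2.resize(t[190:310,130:225],None,fx=5,fy=5,interpolation=cv2.INTER_CUBIC)
W=np.zeros((600,800,3),np.uint8);W[:,:320]=big[:,100:420];W[:,320:795]=b2
cv2.imwrite('pics/m1.png',W[:,:,::-1])
sp=at('top',[(292,294)],.09);print('spray',sp)
E
```

```text
tray [ 0.55033619 -0.27694175  0.028     ] [np.float64(-71.56602244083373), np.float64(-70.83388453052478)]
blue [293.5 296.2] 417.0 [0.4548 0.0233 0.06  ]
blue [449.6 245.9] 169.0 [ 0.5572 -0.2969  0.06  ]
blue [430.9 345.8] 165.5 [ 0.3546 -0.2536  0.06  ]
blue [441.7 156.5] 156.5 [ 0.7464 -0.2867  0.06  ]
blue [315.7 205. ] 21.0 [ 0.6427 -0.0221  0.06  ]
blue [207.3 215.4] 19.0 [0.6214 0.2022 0.06  ]
blue [160.5 210. ] 18.0 [0.6331 0.3005 0.06  ]
green ((183.92904663085938, 212.59149169921875), (33.51952362060547, 11.358510971069336), 6.842772960662842) (167, 206, 35, 15)
cap [478.5 228.5] 131.0 [[ 0.58710313 -0.34728358  0.099     ]]
amber 287.0 [[477, 217], [458, 228], [469, 246], [488, 236], [487, 231], [483, 236], [477, 238], [469, 234], [468, 229], [471, 223], [480, 220]]
caddy [0.63608394 0.00299698 0.045     ] 88.91224979847924 89.42939151356613 0.09984609534770361
pin [[0.63641003 0.00368732 0.125     ]]
spray [[0.45780947 0.02508241 0.09      ]]
```

View pics/m1.png

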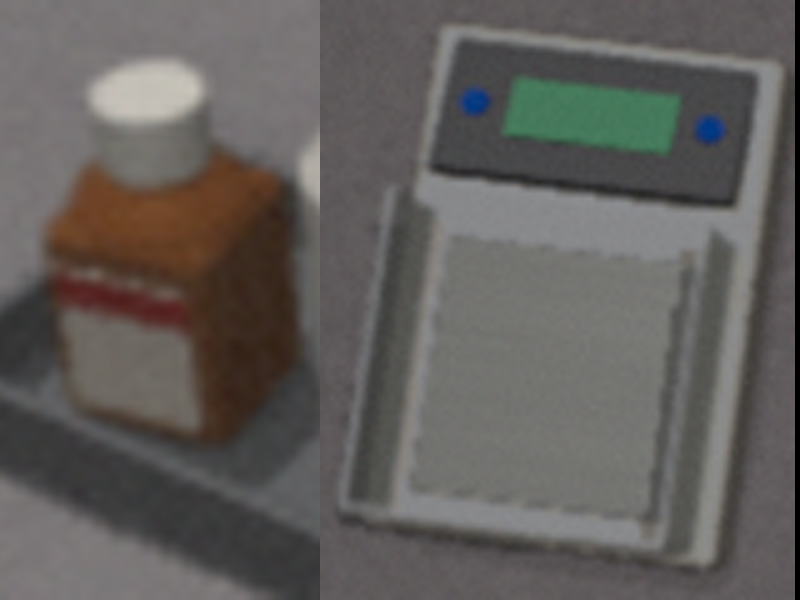

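The crops show the label's lower corners (75,402) and (205,432) and the top edge of its band (62,275)–(190,300). The pan corners are (443,238), (690,255), (655,520) and (413,495) in crop pixels.

```bash
python3 - <<'E'
from h import *
ang=lambda v:np.degrees(np.arctan2(v[1],v[0]))
P=at('top',[((x-320)/5+130,y/5+190) for x,y in [(443,238),(690,255),(655,520),(413,495)]],.055)
print('pan',P.mean(0),[round(np.linalg.norm(P[i]-P[i-1]),4) for i in range(4)],ang(P[0]-P[3]),ang(P[1]-P[2]),ang(P[0]-P[1])-90,ang(P[3]-P[2])-90)
L=at('scene',[(x/10+215,y/10+165) for x,y in [(75,402),(205,432),(62,275),(190,300)]],.03)
print('label normal',ang(L[1]-L[0])-90,ang(L[3]-L[2])-90)
A=at('top',[(477,217),(458,228),(469,246),(488,236)],.06)
print('amber sides',ang(A[1]-A[0])-90,ang(A[2]-A[1]),np.linalg.norm(A[1]-A[0]),np.linalg.norm(A[2]-A[1]))
c=at('scene',[(148/10+215,85/10+165)],.099);print('cap scene',c)
print('cap-tray', np.array([.5871,-.3473])-[.5503,-.2769])
E
```

```text
pan [0.51828366 0.2657368  0.055     ] [np.float64(0.107), np.float64(0.1038), np.float64(0.11), np.float64(0.101)] -4.8268874341808745 -6.265396153471561 -4.026587551185358 -5.680765061608724
label normal 31.929199859360693 34.078118174948116
amber sides 29.638609110075592 -150.05329880111597 0.046667886225294636 0.04325321633502024
cap scene [[ 0.585061   -0.34835708  0.099     ]]
cap-tray [ 0.0368 -0.0704]
```

```bash
cat > go.py <<'E'
import sys
from h import *
from scipy.spatial.transform import Rotation as R
x,y,z,yaw=map(float,sys.argv[1:5])   # target TCP m, yaw of tool x deg
s=bot.state();q=s['ee_rot'];M=R.from_quat([q[1],q[2],q[3],q[0]]).as_matrix()
a=np.radians(yaw);T=np.array([[np.cos(a),np.sin(a),0],[np.sin(a),-np.cos(a),0],[0,0,-1]])
print('shift now',np.round(M.T@(np.array([x,y,z])-s['tcp_pos'])*1e3,1),'turn',np.round(np.degrees(R.from_matrix(M.T@T).as_rotvec()),1))
print('tcp',np.round(s['tcp_pos'],4),'yaw',round(np.degrees(np.arctan2(M[1,0],M[0,0])),1),'t',round(s['time'],2),'F',np.round(s['force'],1),'open',round(s['opening'],4),round(s['grasp_force'],1))
E
```

step_arm(increments=[{"tx":-25,"ty":-13},{"tx":-50,"ty":-26},{"tx":-50,"ty":-26},{"tx":-50,"ty":-26},{"tx":-50,"ty":-26},{"tx":-50,"ty":-26},{"tx":-50,"ty":-26},{"tx":-50,"ty":-26}])

```text
schema error: expected keys tx, ty, tz, ax, ay, az, grip
```

step_arm(increments=[{"tx":-50,"ty":-26},{"tx":-50,"ty":-26},{"tx":-50,"ty":-26},{"tx":-40,"ty":-20},{"az":-9},{"az":-9},{}])

```text
schema error: expected keys tx, ty, tz, ax, ay, az, grip
```

```bash
python3 go.py .636 .0035 .15 179.2
```

```text
shift now [-599.2 -310.8   80.7] turn [ -0.1  -0.  -18.5]
tcp [0.1733 0.495  0.2302] yaw 160.7 t 0.1 F [-0.3 -0.1 -0.7] open 0.0857 0.0
```

All keys are needed in each row.

step_arm(increments=[{"tx":-25,"ty":-13,"tz":0,"ax":0,"ay":0,"az":0,"grip":0},{"tx":-50,"ty":-26,"tz":0,"ax":0,"ay":0,"az":0,"grip":0},{"tx":-50,"ty":-26,"tz":0,"ax":0,"ay":0,"az":0,"grip":0},{"tx":-50,"ty":-26,"tz":0,"ax":0,"ay":0,"az":0,"grip":0},{"tx":-50,"ty":-26,"tz":0,"ax":0,"ay":0,"az":0,"grip":0},{"tx":-50,"ty":-26,"tz":0,"ax":0,"ay":0,"az":0,"grip":0},{"tx":-50,"ty":-26,"tz":0,"ax":0,"ay":0,"az":0,"grip":0},{"tx":-50,"ty":-26,"tz":0,"ax":0,"ay":0,"az":0,"grip":0}])

```text
time: 1.1
tcp_pos: [0.4638, 0.186, 0.2308]
ee_rot: [-0.0, 0.168, 0.986, 0.0]
force: [0.6, 0.4, 0.8]
opening: 0.0859
grasp_force: 0.0
```

step_arm(increments=[{"tx":-50,"ty":-26,"tz":0,"ax":0,"ay":0,"az":0,"grip":0},{"tx":-50,"ty":-26,"tz":0,"ax":0,"ay":0,"az":0,"grip":0},{"tx":-50,"ty":-26,"tz":0,"ax":0,"ay":0,"az":0,"grip":0},{"tx":-40,"ty":-20,"tz":0,"ax":0,"ay":0,"az":0,"grip":0},{"tx":0,"ty":0,"tz":0,"ax":0,"ay":0,"az":-9,"grip":0},{"tx":0,"ty":0,"tz":0,"ax":0,"ay":0,"az":-9,"grip":0},{"tx":0,"ty":0,"tz":0,"ax":0,"ay":0,"az":0,"grip":0}])

```text
time: 1.98
tcp_pos: [0.6097, 0.0321, 0.2304]
ee_rot: [-0.001, 0.012, 1.0, 0.0]
force: [-0.4, 0.4, -0.0]
opening: 0.0855
grasp_force: 0.0
```

```bash
python3 go.py .636 .0035 .15 179.2
```

```text
shift now [-27.1 -27.9  80.4] turn [ 0.  -0.1 -0.6]
tcp [0.6097 0.0321 0.2304] yaw 178.6 t 1.98 F [-0.4  0.4 -0. ] open 0.0855 0.0
```

step_arm(increments=[{"tx":-27,"ty":-28,"tz":0,"ax":0,"ay":0,"az":-0.6,"grip":0},{"tx":0,"ty":0,"tz":40,"ax":0,"ay":0,"az":0,"grip":0},{"tx":0,"ty":0,"tz":40,"ax":0,"ay":0,"az":0,"grip":0},{"tx":0,"ty":0,"tz":25,"ax":0,"ay":0,"az":0,"grip":0},{"tx":0,"ty":0,"tz":25,"ax":0,"ay":0,"az":0,"grip":0},{"tx":0,"ty":0,"tz":20,"ax":0,"ay":0,"az":0,"grip":0},{"tx":0,"ty":0,"tz":12,"ax":0,"ay":0,"az":0,"grip":60},{"tx":0,"ty":0,"tz":0,"ax":0,"ay":0,"az":0,"grip":60}], grip_force=30)

```text
time: 2.98
tcp_pos: [0.6352, 0.0039, 0.068]
ee_rot: [-0.001, 0.007, 1.0, 0.0]
force: [-1.0, -0.7, 0.7]
opening: 0.0652
grasp_force: 0.0
```

```bash
python3 go.py .636 .0035 .068 179.2; python3 - <<'E'
from h import *
a=snap('top','t1')[170:250,255:355];b=snap('scene','s1')[190:310,240:360]
W=np.zeros((480,800,3),np.uint8);W[:320,:400]=cv2.resize(a,None,fx=4,fy=4);W[:480,400:]=cv2.resize(b,(480,480))[:,40:440]
cv2.imwrite('pics/m2.png',W[:,:,::-1])
E
```

```text
shift now [-0.8 -0.4  0. ] turn [ 0.  -0.2  0.1]
tcp [0.6352 0.0039 0.068 ] yaw 179.3 t 2.98 F [-1.  -0.7  0.7] open 0.0652 0.0
```

View pics/m2.png

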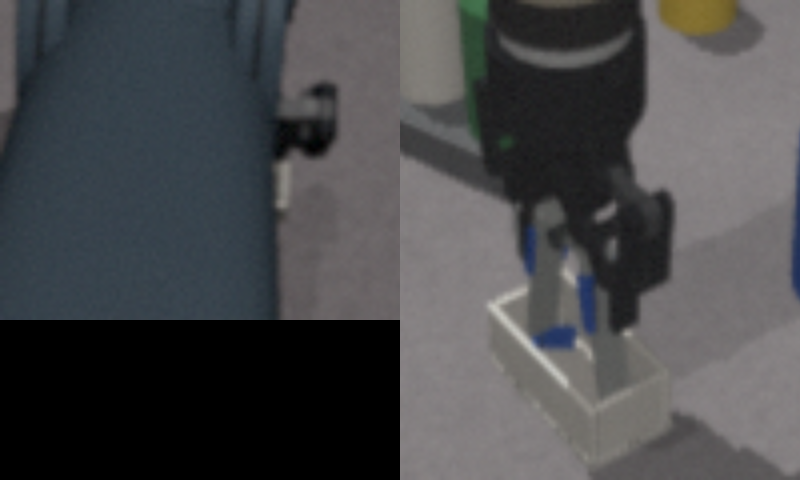

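The scene crop shows both fingers straddling the blue grips, with the tongs still standing in the caddy. I'll close to about 51 mm.

step_arm(increments=[{"tx":0,"ty":0,"tz":0,"ax":0,"ay":0,"az":0,"grip":90},{"tx":0,"ty":0,"tz":0,"ax":0,"ay":0,"az":0,"grip":102},{"tx":0,"ty":0,"tz":0,"ax":0,"ay":0,"az":0,"grip":102},{"tx":0,"ty":0,"tz":0,"ax":0,"ay":0,"az":0,"grip":102}])

```text
time: 3.58
tcp_pos: [0.6373, 0.0031, 0.0709]
ee_rot: [0.001, 0.006, 1.0, -0.0]
force: [-0.8, -2.2, 5.2]
opening: 0.0516
grasp_force: 6.6
```

step_arm(increments=[{"tx":0,"ty":0,"tz":-10,"ax":0,"ay":0,"az":0,"grip":102},{"tx":0,"ty":0,"tz":-15,"ax":0,"ay":0,"az":0,"grip":102},{"tx":0,"ty":0,"tz":-25,"ax":0,"ay":0,"az":0,"grip":102},{"tx":0,"ty":0,"tz":-30,"ax":0,"ay":0,"az":0,"grip":102},{"tx":0,"ty":0,"tz":-30,"ax":0,"ay":0,"az":0,"grip":102},{"tx":0,"ty":0,"tz":-30,"ax":0,"ay":0,"az":0,"grip":102},{"tx":0,"ty":0,"tz":-30,"ax":0,"ay":0,"az":0,"grip":102},{"tx":0,"ty":0,"tz":0,"ax":0,"ay":0,"az":0,"grip":102}])

```text
time: 4.58
tcp_pos: [0.6379, 0.0039, 0.2433]
ee_rot: [0.003, 0.006, 1.0, 0.0]
force: [0.1, 0.5, -0.7]
opening: 0.0511
grasp_force: 4.4
```

```bash
python3 go.py .586 -.348 .235 130; python3 - <<'E'
from h import *
b=snap('scene','s2')[130:310,220:400]
cv2.imwrite('pics/m3.png',cv2.resize(b,(540,540))[:,:,::-1])
E
```

```text
shift now [  47.8 -352.5    7.9] turn [ 0.2  0.4 49.3]
tcp [0.6379 0.0039 0.2433] yaw 179.3 t 4.58 F [ 0.1  0.5 -0.7] open 0.0511 4.4
```

View pics/m3.png

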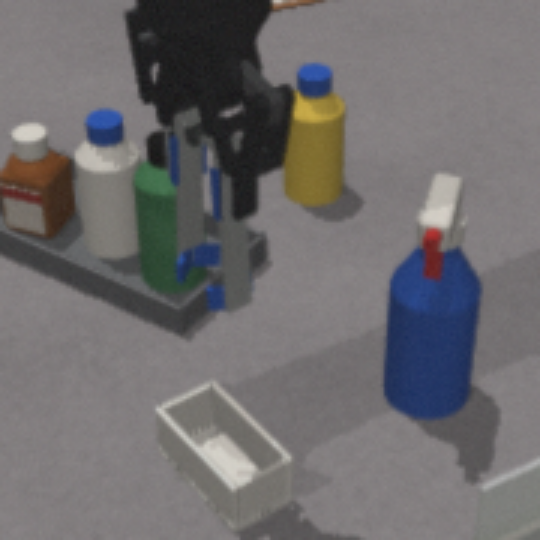

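The tongs hang straight and open from the gripper at (200,220), clear of the caddy. Nothing else has moved.

step_arm(increments=[{"tx":6,"ty":-30,"tz":0,"ax":0,"ay":0,"az":0,"grip":102},{"tx":6,"ty":-46,"tz":0,"ax":0,"ay":0,"az":0,"grip":102},{"tx":6,"ty":-46,"tz":0,"ax":0,"ay":0,"az":0,"grip":102},{"tx":6,"ty":-46,"tz":0,"ax":0,"ay":0,"az":0,"grip":102},{"tx":6,"ty":-46,"tz":0,"ax":0,"ay":0,"az":0,"grip":102},{"tx":6,"ty":-46,"tz":0,"ax":0,"ay":0,"az":0,"grip":102},{"tx":6,"ty":-46,"tz":0,"ax":0,"ay":0,"az":0,"grip":102},{"tx":6,"ty":-46,"tz":0,"ax":0,"ay":0,"az":0,"grip":102}])

```text
time: 5.62
tcp_pos: [0.5831, -0.3485, 0.2365]
ee_rot: [-0.001, 0.006, 1.0, 0.001]
force: [1.0, 0.5, -0.6]
opening: 0.0512
grasp_force: 4.4
```

step_arm(increments=[{"tx":0,"ty":0,"tz":0,"ax":0,"ay":0,"az":8,"grip":102},{"tx":0,"ty":0,"tz":0,"ax":0,"ay":0,"az":9,"grip":102},{"tx":0,"ty":0,"tz":0,"ax":0,"ay":0,"az":9,"grip":102},{"tx":0,"ty":0,"tz":0,"ax":0,"ay":0,"az":9,"grip":102},{"tx":0,"ty":0,"tz":0,"ax":0,"ay":0,"az":9,"grip":102},{"tx":0,"ty":0,"tz":0,"ax":0,"ay":0,"az":5,"grip":102},{"tx":0,"ty":0,"tz":0,"ax":0,"ay":0,"az":0,"grip":102}])

```text
time: 6.5
tcp_pos: [0.5834, -0.3471, 0.2368]
ee_rot: [-0.002, 0.42, 0.908, 0.001]
force: [0.5, -0.3, -0.9]
opening: 0.0508
grasp_force: 4.4
```

```bash
python3 go.py .586 -.348 .205 130; python3 - <<'E'
from h import *
snap('scene','s3')
E
```

```text
shift now [-2.5  1.4 31.8] turn [-0.  -0.2  0.4]
tcp [ 0.5834 -0.3471  0.2368] yaw 130.4 t 6.5 F [ 0.5 -0.3 -0.9] open 0.0508 4.4
```

step_arm(increments=[{"tx":-2.5,"ty":1.5,"tz":20,"ax":0,"ay":0,"az":0,"grip":102},{"tx":0,"ty":0,"tz":25,"ax":0,"ay":0,"az":0,"grip":102},{"tx":0,"ty":0,"tz":12,"ax":0,"ay":0,"az":0,"grip":102},{"tx":0,"ty":0,"tz":0,"ax":0,"ay":0,"az":0,"grip":102}])

```text
time: 7.05
tcp_pos: [0.5859, -0.348, 0.1804]
ee_rot: [-0.002, 0.42, 0.908, 0.0]
force: [0.0, -0.6, -0.6]
opening: 0.0514
grasp_force: 4.4
```

```bash
python3 go.py .586 -.348 .149 130; python3 - <<'E'
from h import *
b=snap('scene','s4')[120:230,190:300]
cv2.imwrite('pics/m4.png',cv2.resize(b,(550,550),interpolation=cv2.INTER_CUBIC)[:,:,::-1])
E
```

```text
shift now [-0.1  0.1 31.4] turn [-0.  -0.2  0.3]
tcp [ 0.5859 -0.348   0.1804] yaw 130.3 t 7.05 F [ 0.  -0.6 -0.6] open 0.0514 4.4
```

View pics/m4.png

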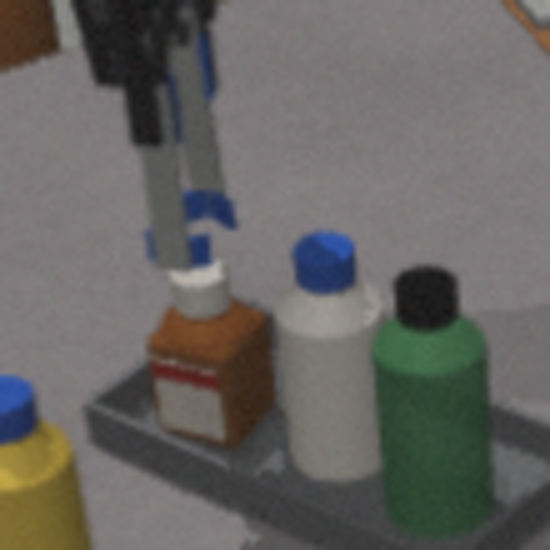

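The open jaws straddle the point above the cap: jaws at (178,248) and (212,208), cap at (200,275). I'll descend and squeeze.

step_arm(increments=[{"tx":0,"ty":0,"tz":12,"ax":0,"ay":0,"az":0,"grip":102},{"tx":0,"ty":0,"tz":12,"ax":0,"ay":0,"az":0,"grip":102},{"tx":0,"ty":0,"tz":6,"ax":0,"ay":0,"az":0,"grip":102},{"tx":0,"ty":0,"tz":0,"ax":0,"ay":0,"az":0,"grip":102}])

```text
time: 7.6
tcp_pos: [0.5862, -0.3483, 0.1511]
ee_rot: [-0.001, 0.42, 0.907, 0.0]
force: [0.7, 0.9, -1.2]
opening: 0.0512
grasp_force: 4.4
```

step_arm(increments=[{"tx":0,"ty":0,"tz":0,"ax":0,"ay":0,"az":0,"grip":106},{"tx":0,"ty":0,"tz":0,"ax":0,"ay":0,"az":0,"grip":110},{"tx":0,"ty":0,"tz":0,"ax":0,"ay":0,"az":0,"grip":114},{"tx":0,"ty":0,"tz":0,"ax":0,"ay":0,"az":0,"grip":118},{"tx":0,"ty":0,"tz":0,"ax":0,"ay":0,"az":0,"grip":124},{"tx":0,"ty":0,"tz":0,"ax":0,"ay":0,"az":0,"grip":135},{"tx":0,"ty":0,"tz":0,"ax":0,"ay":0,"az":0,"grip":135},{"tx":0,"ty":0,"tz":0,"ax":0,"ay":0,"az":0,"grip":135}], grip_force=50)

```text
time: 8.6
tcp_pos: [0.5872, -0.3484, 0.1531]
ee_rot: [0.001, 0.42, 0.907, 0.0]
force: [0.8, 3.8, 5.1]
opening: 0.0457
grasp_force: 50.8
```

step_arm(increments=[{"tx":0,"ty":0,"tz":-5,"ax":0,"ay":0,"az":0,"grip":135},{"tx":0,"ty":0,"tz":-10,"ax":0,"ay":0,"az":0,"grip":135},{"tx":0,"ty":0,"tz":-20,"ax":0,"ay":0,"az":0,"grip":135},{"tx":0,"ty":0,"tz":-28,"ax":0,"ay":0,"az":0,"grip":135},{"tx":0,"ty":0,"tz":-28,"ax":0,"ay":0,"az":0,"grip":135},{"tx":0,"ty":0,"tz":-28,"ax":0,"ay":0,"az":0,"grip":135},{"tx":0,"ty":0,"tz":-28,"ax":0,"ay":0,"az":0,"grip":135},{"tx":0,"ty":0,"tz":-28,"ax":0,"ay":0,"az":0,"grip":135}])

```text
time: 9.6
tcp_pos: [0.5863, -0.3494, 0.3279]
ee_rot: [-0.0, 0.421, 0.907, -0.001]
force: [0.3, -0.5, -3.0]
opening: 0.0452
grasp_force: 51.5
```

```bash
python3 go.py .60 .02 .325 130; python3 - <<'E'
from h import *
b=snap('scene','s5')[60:230,160:330]
cv2.imwrite('pics/m5.png',cv2.resize(b,(595,595),interpolation=cv2.INTER_CUBIC)[:,:,::-1])
E
```

```text
shift now [273.  249.2   2.5] turn [-0.1 -0.   0.3]
tcp [ 0.5863 -0.3494  0.3279] yaw 130.3 t 9.6 F [ 0.3 -0.5 -3. ] open 0.0452 51.5
```

View pics/m5.png

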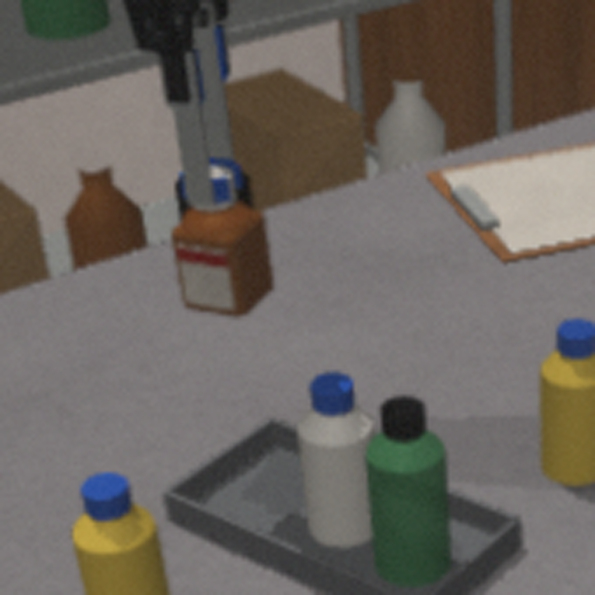

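The bottle hangs upright in the tongs at (222,255), and the white and green bottles are undisturbed. Next I'll carry it toward the balance.

step_arm(increments=[{"tx":15,"ty":14,"tz":0,"ax":0,"ay":0,"az":0,"grip":135},{"tx":30,"ty":27,"tz":0,"ax":0,"ay":0,"az":0,"grip":135},{"tx":38,"ty":35,"tz":0,"ax":0,"ay":0,"az":0,"grip":135},{"tx":38,"ty":35,"tz":0,"ax":0,"ay":0,"az":0,"grip":135},{"tx":38,"ty":35,"tz":0,"ax":0,"ay":0,"az":0,"grip":135},{"tx":38,"ty":35,"tz":0,"ax":0,"ay":0,"az":0,"grip":135},{"tx":38,"ty":35,"tz":0,"ax":0,"ay":0,"az":0,"grip":135},{"tx":38,"ty":35,"tz":0,"ax":0,"ay":0,"az":0,"grip":135}])

```text
time: 10.65
tcp_pos: [0.6014, 0.0229, 0.3264]
ee_rot: [-0.0, 0.42, 0.907, -0.001]
force: [0.9, -0.1, -1.7]
opening: 0.0451
grasp_force: 52.3
```

```bash
python3 go.py .57 .266 .30 130
```

```text
shift now [205.8 133.2  26.2] turn [-0.1  0.   0.3]
tcp [0.6014 0.0229 0.3264] yaw 130.3 t 10.65 F [ 0.9 -0.1 -1.7] open 0.0451 52.3
```

step_arm(increments=[{"tx":20,"ty":13,"tz":0,"ax":0,"ay":0,"az":0,"grip":135},{"tx":33,"ty":21,"tz":0,"ax":0,"ay":0,"az":0,"grip":135},{"tx":33,"ty":21,"tz":0,"ax":0,"ay":0,"az":0,"grip":135},{"tx":33,"ty":21,"tz":0,"ax":0,"ay":0,"az":0,"grip":135},{"tx":33,"ty":21,"tz":0,"ax":0,"ay":0,"az":0,"grip":135},{"tx":33,"ty":21,"tz":0,"ax":0,"ay":0,"az":0,"grip":135},{"tx":20,"ty":14,"tz":0,"ax":0,"ay":0,"az":0,"grip":135}])

```text
time: 11.52
tcp_pos: [0.5693, 0.265, 0.3263]
ee_rot: [-0.0, 0.42, 0.908, -0.001]
force: [0.3, -1.1, -2.5]
opening: 0.0452
grasp_force: 52.3
```

step_arm(increments=[{"tx":0,"ty":0,"tz":0,"ax":0,"ay":0,"az":5,"grip":135},{"tx":0,"ty":0,"tz":0,"ax":0,"ay":0,"az":8,"grip":135},{"tx":0,"ty":0,"tz":0,"ax":0,"ay":0,"az":8,"grip":135},{"tx":0,"ty":0,"tz":0,"ax":0,"ay":0,"az":8,"grip":135},{"tx":0,"ty":0,"tz":0,"ax":0,"ay":0,"az":6,"grip":135},{"tx":0,"ty":0,"tz":0,"ax":0,"ay":0,"az":3,"grip":135},{"tx":0,"ty":0,"tz":0,"ax":0,"ay":0,"az":0,"grip":135}])

```text
time: 12.4
tcp_pos: [0.5698, 0.2631, 0.3264]
ee_rot: [0.0, 0.693, 0.721, -0.001]
force: [-0.7, -0.3, -2.7]
opening: 0.0453
grasp_force: 52.3
```

```bash
python3 go.py .518 .266 .235 92; python3 - <<'E'
from h import *
b=snap('scene','s6')[120:400,300:500];t=snap('top','t6')[150:330,90:290]
W=np.zeros((560,800,3),np.uint8);W[:560,:400]=cv2.resize(b,None,fx=2,fy=2,interpolation=cv2.INTER_CUBIC);W[:360,400:]=cv2.resize(t,None,fx=2,fy=2)
cv2.imwrite('pics/m6.png',W[:,:,::-1])
E
```

```text
shift now [  5.1 -51.6  91.4] turn [-0.   0.1  0.3]
tcp [0.5698 0.2631 0.3264] yaw 92.3 t 12.4 F [-0.7 -0.3 -2.7] open 0.0453 52.3
```

View pics/m6.png

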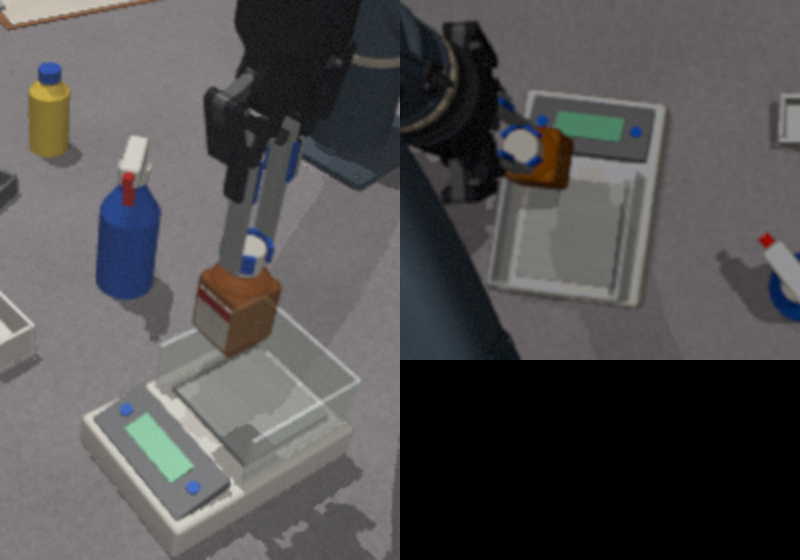

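The bottle hangs over the display end of the balance with its label toward the display side. Its front bottom corner is at (235,353) in the crop, and in the top crop the amber body is at (540,160).

```bash
python3 - <<'E'
from h import *
ang=lambda v:np.degrees(np.arctan2(v[1],v[0]))
t=np.ascontiguousarray(cv2.imread('pics/t6.png')[:,:,::-1]);s=np.ascontiguousarray(cv2.imread('pics/s6.png')[:,:,::-1])
def fit(p,cam,z):
    P=at(cam,p,z)[:,:2];d=np.linalg.svd(P-P.mean(0))[2][0];return ang(d)%180,len(P)
# top: amber mask, right edge (max col per row) and bottom edge (max row per col)
hs=cv2.cvtColor(t,cv2.COLOR_RGB2HSV);m=cv2.inRange(hs,np.array([3,120,40]),np.array([20,255,255]));m[:200]=0;m[260:]=0;m[:,:130]=0;m[:,200:]=0
y,x=np.nonzero(m);print('amber top box',x.min(),x.max(),y.min(),y.max())
re=[(x[y==r].max(),r) for r in range(y.min()+6,y.max()-5)];be=[(c,y[x==c].max()) for c in range(x.min()+6,x.max()-5)]
print('right edge yaw',fit(re,'top',.21),'bottom edge normal',fit(be,'top',.21)[0]-90); print(re,be)
# scene: red band left face; red band polygon
hs=cv2.cvtColor(s,cv2.COLOR_RGB2HSV);m=cv2.inRange(hs,np.array([172,90,60]),np.array([180,255,255]))|cv2.inRange(hs,np.array([0,150,60]),np.array([2,255,255]))
m[:250]=0;m[310:]=0;m[:,:390]=0;m[:,430:]=0
pts=np.argwhere(m)[:,::-1];print('red',len(pts),pts.min(0),pts.max(0));print('band normal',fit(pts,'scene',.23)[0]-90)
# body+label bottom outline in scene
m=cv2.inRange(hs,np.array([0,100,40]),np.array([25,255,255]));m[:240]=0;m[:,:392]=0;m[:,445:]=0;m[305:]=0
b=[(c,np.nonzero(m[:,c])[0].max()) for c in range(394,442) if m[:,c].any()];print(b)
E
```

```text
amber top box 142 175 213 243
right edge yaw (np.float64(174.9452857116325), 19) bottom edge normal -5.358184241072095
[(np.int64(174), 219), (np.int64(175), 220), (np.int64(175), 221), (np.int64(175), 222), (np.int64(175), 223), (np.int64(175), 224), (np.int64(175), 225), (np.int64(174), 226), (np.int64(174), 227), (np.int64(174), 228), (np.int64(174), 229), (np.int64(174), 230), (np.int64(174), 231), (np.int64(174), 232), (np.int64(173), 233), (np.int64(173), 234), (np.int64(173), 235), (np.int64(173), 236), (np.int64(173), 237)] [(148, np.int64(240)), (149, np.int64(241)), (150, np.int64(241)), (151, np.int64(241)), (152, np.int64(242)), (153, np.int64(242)), (154, np.int64(242)), (155, np.int64(242)), (156, np.int64(242)), (157, np.int64(241)), (158, np.int64(241)), (159, np.int64(241)), (160, np.int64(241)), (161, np.int64(243)), (162, np.int64(241)), (163, np.int64(243)), (164, np.int64(243)), (165, np.int64(243)), (166, np.int64(242)), (167, np.int64(243)), (168, np.int64(242)), (169, np.int64(243))]
red 17 [400 265] [411 276]
band normal -7.61870435000408
[(399, np.int64(267)
[... 182 characters left out ...]
8, np.int64(275)), (409, np.int64(276)), (410, np.int64(277)), (411, np.int64(278)), (412, np.int64(279)), (413, np.int64(296)), (414, np.int64(297)), (415, np.int64(297)), (416, np.int64(296)), (417, np.int64(296)), (418, np.int64(295)), (419, np.int64(295)), (420, np.int64(294)), (421, np.int64(294)), (422, np.int64(293)), (423, np.int64(293)), (424, np.int64(292)), (425, np.int64(292)), (426, np.int64(291)), (427, np.int64(291)), (428, np.int64(290)), (429, np.int64(290)), (430, np.int64(289)), (431, np.int64(288)), (432, np.int64(288)), (433, np.int64(287)), (434, np.int64(286)), (435, np.int64(283)), (436, np.int64(278)), (437, np.int64(275)), (438, np.int64(270)), (439, np.int64(267))]
```

```bash
python3 - <<'E'
from h import *
print(at('top',[(150.5,223)],.274), at('scene',[(300+252/2,120+250/2)],.274))
E
python3 go.py .518 .2645 .225 92
```

```text
[[0.56926025 0.25936    0.274     ]] [[0.57201304 0.26827984 0.274     ]]
shift now [  3.4 -51.6 101.7] turn [-0.   0.   0.3]
tcp [0.5697 0.2633 0.3267] yaw 92.3 t 12.5 F [ 0.4  0.5 -3.2] open 0.0453 52.3
```

step_arm(increments=[{"tx":1,"ty":-17,"tz":0,"ax":0,"ay":0,"az":0,"grip":135},{"tx":1,"ty":-20,"tz":5,"ax":0,"ay":0,"az":0,"grip":135},{"tx":1,"ty":-14.5,"tz":15,"ax":0,"ay":0,"az":0,"grip":135},{"tx":0,"ty":0,"tz":25,"ax":0,"ay":0,"az":0,"grip":135},{"tx":0,"ty":0,"tz":25,"ax":0,"ay":0,"az":0,"grip":135},{"tx":0,"ty":0,"tz":20,"ax":0,"ay":0,"az":0,"grip":135},{"tx":0,"ty":0,"tz":15,"ax":0,"ay":0,"az":0,"grip":135},{"tx":0,"ty":0,"tz":0,"ax":0,"ay":0,"az":0,"grip":135}])

```text
time: 13.5
tcp_pos: [0.5173, 0.2641, 0.2206]
ee_rot: [-0.001, 0.693, 0.721, -0.001]
force: [0.3, 0.2, -3.3]
opening: 0.0457
grasp_force: 52.7
```

```bash
python3 go.py .518 .2645 .203 92; python3 - <<'E'
from h import *
b=snap('scene','s7')[200:400,330:490];t=snap('top','t7')[180:320,100:240]
W=np.zeros((600,800,3),np.uint8);W[:600,:480]=cv2.resize(b,None,fx=3,fy=3,interpolation=cv2.INTER_CUBIC);W[:320,480:]=cv2.resize(t,(320,320))
cv2.imwrite('pics/m7.png',W[:,:,::-1])
E
```

```text
shift now [ 0.4  0.8 17.6] turn [-0.2  0.1  0.3]
tcp [0.5173 0.2641 0.2206] yaw 92.3 t 13.5 F [ 0.3  0.2 -3.3] open 0.0457 52.7
```

View pics/m7.png

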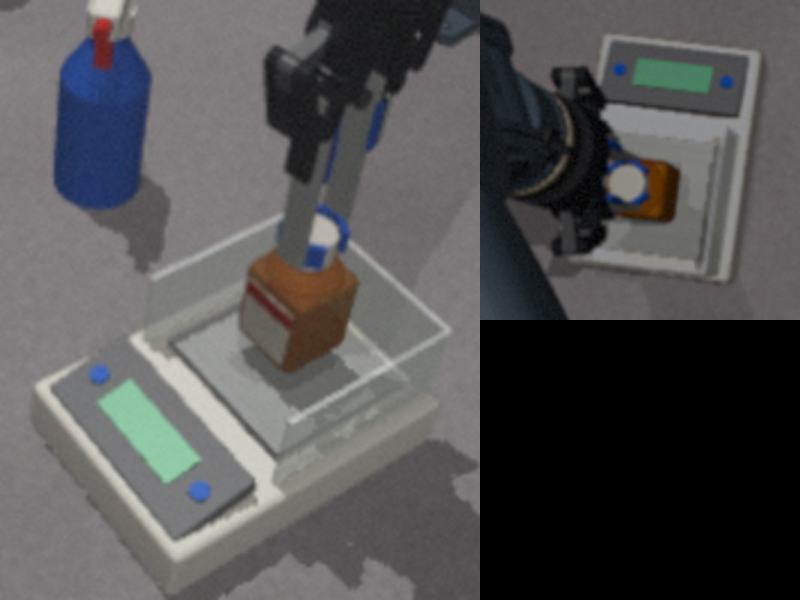

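The bottle is about 17 mm above the pan, centred and with its label parallel to the display, at (300,305) in the crop. I'll lower it gently.

step_arm(increments=[{"tx":0,"ty":0,"tz":6,"ax":0,"ay":0,"az":0,"grip":135},{"tx":0,"ty":0,"tz":4,"ax":0,"ay":0,"az":0,"grip":135},{"tx":0,"ty":0,"tz":2,"ax":0,"ay":0,"az":0,"grip":135},{"tx":0,"ty":0,"tz":1,"ax":0,"ay":0,"az":0,"grip":135},{"tx":0,"ty":0,"tz":0,"ax":0,"ay":0,"az":0,"grip":135}])

```text
time: 14.22
tcp_pos: [0.5181, 0.2645, 0.2093]
ee_rot: [-0.0, 0.693, 0.721, -0.0]
force: [-0.1, 0.4, -2.3]
opening: 0.0452
grasp_force: 52.8
```

step_arm(increments=[{"tx":0,"ty":0,"tz":1,"ax":0,"ay":0,"az":0,"grip":135},{"tx":0,"ty":0,"tz":1,"ax":0,"ay":0,"az":0,"grip":135},{"tx":0,"ty":0,"tz":0,"ax":0,"ay":0,"az":0,"grip":135}])

```text
time: 14.6
tcp_pos: [0.5181, 0.2645, 0.2072]
ee_rot: [-0.0, 0.693, 0.721, -0.0]
force: [-1.0, -0.2, -3.6]
opening: 0.0453
grasp_force: 52.8
```

step_arm(increments=[{"tx":0,"ty":0,"tz":1,"ax":0,"ay":0,"az":0,"grip":135},{"tx":0,"ty":0,"tz":1,"ax":0,"ay":0,"az":0,"grip":135},{"tx":0,"ty":0,"tz":0,"ax":0,"ay":0,"az":0,"grip":135}])

```text
time: 14.98
tcp_pos: [0.518, 0.2645, 0.2051]
ee_rot: [-0.0, 0.693, 0.721, -0.0]
force: [-0.1, -0.1, -2.8]
opening: 0.0453
grasp_force: 52.8
```

step_arm(increments=[{"tx":0,"ty":0,"tz":1,"ax":0,"ay":0,"az":0,"grip":135},{"tx":0,"ty":0,"tz":0,"ax":0,"ay":0,"az":0,"grip":135}])

```text
time: 15.22
tcp_pos: [0.518, 0.2645, 0.2042]
ee_rot: [-0.0, 0.693, 0.721, -0.0]
force: [0.2, -0.5, -2.7]
opening: 0.0454
grasp_force: 52.8
```

step_arm(increments=[{"tx":0,"ty":0,"tz":1,"ax":0,"ay":0,"az":0,"grip":135},{"tx":0,"ty":0,"tz":0,"ax":0,"ay":0,"az":0,"grip":135}])

```text
time: 15.48
tcp_pos: [0.5183, 0.2646, 0.2037]
ee_rot: [0.0, 0.693, 0.721, 0.0]
force: [0.5, -0.5, -1.1]
opening: 0.0449
grasp_force: 53.0
```

step_arm(increments=[{"tx":0,"ty":0,"tz":1,"ax":0,"ay":0,"az":0,"grip":135},{"tx":0,"ty":0,"tz":0,"ax":0,"ay":0,"az":0,"grip":135}])

```text
time: 15.72
tcp_pos: [0.5186, 0.2648, 0.2034]
ee_rot: [0.0, 0.693, 0.721, 0.001]
force: [-0.3, 0.6, 3.4]
opening: 0.0451
grasp_force: 53.3
```

Contact is felt. I'll open the tongs gradually to 51 mm.

step_arm(increments=[{"tx":0,"ty":0,"tz":0,"ax":0,"ay":0,"az":0,"grip":124},{"tx":0,"ty":0,"tz":0,"ax":0,"ay":0,"az":0,"grip":118},{"tx":0,"ty":0,"tz":0,"ax":0,"ay":0,"az":0,"grip":114},{"tx":0,"ty":0,"tz":0,"ax":0,"ay":0,"az":0,"grip":110},{"tx":0,"ty":0,"tz":0,"ax":0,"ay":0,"az":0,"grip":106},{"tx":0,"ty":0,"tz":0,"ax":0,"ay":0,"az":0,"grip":102},{"tx":0,"ty":0,"tz":0,"ax":0,"ay":0,"az":0,"grip":102},{"tx":0,"ty":0,"tz":0,"ax":0,"ay":0,"az":0,"grip":102}], grip_force=30)

```text
time: 16.73
tcp_pos: [0.5181, 0.2645, 0.2023]
ee_rot: [-0.0, 0.693, 0.721, -0.0]
force: [1.1, 0.3, -1.9]
opening: 0.0513
grasp_force: 4.4
```

```bash
python3 go.py .518 .2645 .29 92;python3 - <<'E'
from h import *
snap('scene','s8');
E
```

```text
shift now [  0.   -0.1 -87.7] turn [-0.   0.   0.3]
tcp [0.5181 0.2645 0.2023] yaw 92.3 t 16.73 F [ 1.1  0.3 -1.9] open 0.0513 4.4
```

step_arm(increments=[{"tx":0,"ty":0,"tz":-4,"ax":0,"ay":0,"az":0,"grip":102},{"tx":0,"ty":0,"tz":-8,"ax":0,"ay":0,"az":0,"grip":102},{"tx":0,"ty":0,"tz":-12,"ax":0,"ay":0,"az":0,"grip":102},{"tx":0,"ty":0,"tz":-16,"ax":0,"ay":0,"az":0,"grip":102},{"tx":0,"ty":0,"tz":-20,"ax":0,"ay":0,"az":0,"grip":102},{"tx":0,"ty":0,"tz":-20,"ax":0,"ay":0,"az":0,"grip":102},{"tx":0,"ty":0,"tz":0,"ax":0,"ay":0,"az":0,"grip":102}])

```text
time: 17.65
tcp_pos: [0.5193, 0.2649, 0.2855]
ee_rot: [0.001, 0.693, 0.721, 0.003]
force: [-1.0, -0.2, -1.2]
opening: 0.0513
grasp_force: 4.4
```

```bash
python3 go.py .636 .10 .28 92; python3 - <<'E'
from h import *
b=snap('scene','s9')[180:400,330:490];t=snap('top','t9')[180:320,100:240]
W=np.zeros((600,800,3),np.uint8);W[:600,:436]=cv2.resize(b,(436,600),interpolation=cv2.INTER_CUBIC);W[:350,440:790]=cv2.resize(t,(350,350))
cv2.imwrite('pics/m8.png',W[:,:,::-1])
E
```

```text
shift now [-169.5  110.     5.8] turn [ 0.3 -0.1  0.3]
tcp [0.5193 0.2649 0.2855] yaw 92.3 t 17.65 F [-1.  -0.2 -1.2] open 0.0513 4.4
```

View pics/m8.png

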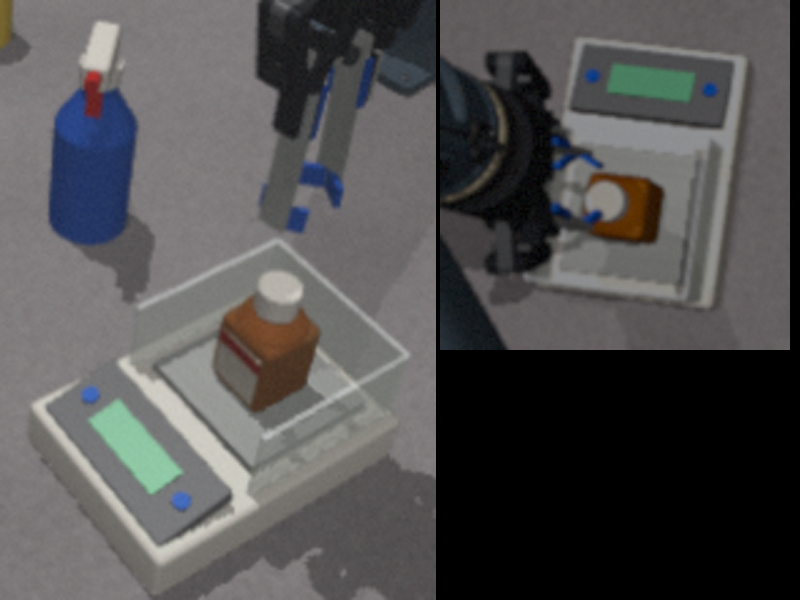

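The bottle stands upright in the middle of the pan, label parallel to the display, at (265,345), and the tongs hang open above it. I'll take the tongs back.

step_arm(increments=[{"tx":-25,"ty":10,"tz":0,"ax":0,"ay":0,"az":0,"grip":102},{"tx":-43,"ty":17.5,"tz":0,"ax":0,"ay":0,"az":0,"grip":102},{"tx":-43,"ty":17.5,"tz":0,"ax":0,"ay":0,"az":0,"grip":102},{"tx":-43,"ty":17.5,"tz":0,"ax":0,"ay":0,"az":0,"grip":102},{"tx":-43,"ty":17.5,"tz":0,"ax":0,"ay":0,"az":0,"grip":102},{"tx":-43,"ty":17.5,"tz":0,"ax":0,"ay":0,"az":0,"grip":102},{"tx":-25,"ty":10,"tz":0,"ax":0,"ay":0,"az":0,"grip":102}])

```text
time: 18.62
tcp_pos: [0.6363, 0.0017, 0.2802]
ee_rot: [-0.001, 0.694, 0.72, -0.001]
force: [0.5, 0.1, -1.2]
opening: 0.0511
grasp_force: 4.4
```

step_arm(increments=[{"tx":0,"ty":0,"tz":0,"ax":0,"ay":0,"az":-9,"grip":102},{"tx":0,"ty":0,"tz":0,"ax":0,"ay":0,"az":-10,"grip":102},{"tx":0,"ty":0,"tz":0,"ax":0,"ay":0,"az":-10,"grip":102},{"tx":0,"ty":0,"tz":0,"ax":0,"ay":0,"az":-10,"grip":102},{"tx":0,"ty":0,"tz":0,"ax":0,"ay":0,"az":-10,"grip":102},{"tx":0,"ty":0,"tz":0,"ax":0,"ay":0,"az":-10,"grip":102},{"tx":0,"ty":0,"tz":0,"ax":0,"ay":0,"az":-10,"grip":102},{"tx":0,"ty":0,"tz":0,"ax":0,"ay":0,"az":-10,"grip":102}])

```text
time: 19.62
tcp_pos: [0.6356, 0.0041, 0.2806]
ee_rot: [-0.001, 0.073, 0.997, 0.0]
force: [-0.3, -0.6, -2.1]
opening: 0.0511
grasp_force: 4.4
```

step_arm(increments=[{"tx":0,"ty":0,"tz":0,"ax":0,"ay":0,"az":-8,"grip":102},{"tx":0,"ty":0,"tz":0,"ax":0,"ay":0,"az":0,"grip":102}])

```text
time: 19.88
tcp_pos: [0.6357, 0.0041, 0.2809]
ee_rot: [-0.001, 0.007, 1.0, 0.0]
force: [0.4, 0.3, -1.3]
opening: 0.0511
grasp_force: 4.4
```

```bash
python3 go.py .637 .0035 .14 179.2
```

```text
shift now [ -1.6  -0.6 140.9] turn [ 0.  -0.1  0. ]
tcp [0.6357 0.0041 0.2809] yaw 179.2 t 19.88 F [ 0.4  0.3 -1.3] open 0.0511 4.4
```

I've now viewed 11 pictures, one over the limit of 10, so I'll view no more. The jaw position gets checked numerically from here.

step_arm(increments=[{"tx":-0.5,"ty":0,"tz":30,"ax":0,"ay":0,"az":0,"grip":102},{"tx":0,"ty":0,"tz":40,"ax":0,"ay":0,"az":0,"grip":102},{"tx":0,"ty":0,"tz":40,"ax":0,"ay":0,"az":0,"grip":102},{"tx":0,"ty":0,"tz":30,"ax":0,"ay":0,"az":0,"grip":102},{"tx":0,"ty":0,"tz":0,"ax":0,"ay":0,"az":0,"grip":102}])

```text
time: 20.5
tcp_pos: [0.6335, 0.0044, 0.1377]
ee_rot: [-0.004, 0.007, 1.0, 0.0]
force: [0.5, 0.4, -1.3]
opening: 0.0512
grasp_force: 4.4
```

```bash
python3 go.py .637 .0035 .072 179.2; python3 - <<'E'
from h import *
im=np.ascontiguousarray(snap('scene','s10'))
z=bot.state()['tcp_pos'][2]-.0585
for k in blobs(im,(100,110,40),(130,255,255),4):
    c=np.array(cv2.boundingRect(k));u=c[:2]+c[2:]/2
    if 240<u[0]<340 and 180<u[1]<320: print(c,cv2.contourArea(k),np.round(at('scene',[u],z)[0],4),np.round(at('scene',[u],z+.08)[0],4))
E
```

```text
shift now [-4.  -0.9 65.6] turn [ 0.  -0.5 -0. ]
tcp [0.6335 0.0044 0.1377] yaw 179.2 t 20.5 F [ 0.5  0.4 -1.3] open 0.0512 4.4
[284 251  13  11] 44.5 [ 0.6344 -0.011   0.082 ] [0.6825 0.0611 0.162 ]
[293 265   6   7] 19.0 [0.6466 0.0251 0.082 ] [0.6932 0.0927 0.162 ]
[281 221   3  13] 15.0 [ 0.5925 -0.1007  0.082 ] [ 0.6459 -0.0175  0.162 ]
[294 232   3  14] 14.5 [ 0.5929 -0.0503  0.082 ] [0.6462 0.0267 0.162 ]
```

step_arm(increments=[{"tx":-2.5,"ty":0,"tz":10,"ax":0,"ay":0,"az":0,"grip":102},{"tx":0,"ty":0,"tz":14,"ax":0,"ay":0,"az":0,"grip":102},{"tx":0,"ty":0,"tz":14,"ax":0,"ay":0,"az":0,"grip":102},{"tx":0,"ty":0,"tz":14,"ax":0,"ay":0,"az":0,"grip":102},{"tx":0,"ty":0,"tz":8,"ax":0,"ay":0,"az":0,"grip":102},{"tx":0,"ty":0,"tz":0,"ax":0,"ay":0,"az":0,"grip":102}])

```text
time: 21.3
tcp_pos: [0.6383, 0.0041, 0.0809]
ee_rot: [-0.001, 0.006, 1.0, 0.0]
force: [0.1, -0.6, -0.6]
opening: 0.0513
grasp_force: 4.4
```

step_arm(increments=[{"tx":1,"ty":0,"tz":4,"ax":0,"ay":0,"az":0,"grip":102},{"tx":0,"ty":0,"tz":2,"ax":0,"ay":0,"az":0,"grip":102},{"tx":0,"ty":0,"tz":0,"ax":0,"ay":0,"az":0,"grip":102}])

```text
time: 21.68
tcp_pos: [0.6382, 0.004, 0.0764]
ee_rot: [0.0, 0.006, 1.0, -0.0]
force: [-0.8, -0.2, -1.9]
opening: 0.0513
grasp_force: 4.4
```

step_arm(increments=[{"tx":0,"ty":0,"tz":2,"ax":0,"ay":0,"az":0,"grip":102},{"tx":0,"ty":0,"tz":0,"ax":0,"ay":0,"az":0,"grip":102}])

```text
time: 21.92
tcp_pos: [0.6381, 0.004, 0.0742]
ee_rot: [-0.0, 0.006, 1.0, -0.0]
force: [0.3, 0.1, -0.6]
opening: 0.0514
grasp_force: 4.4
```

step_arm(increments=[{"tx":0,"ty":0,"tz":1,"ax":0,"ay":0,"az":0,"grip":102},{"tx":0,"ty":0,"tz":0,"ax":0,"ay":0,"az":0,"grip":102}])

```text
time: 22.18
tcp_pos: [0.6381, 0.004, 0.0732]
ee_rot: [-0.0, 0.006, 1.0, 0.0]
force: [0.1, 0.3, -1.0]
opening: 0.0515
grasp_force: 4.4
```

step_arm(increments=[{"tx":0,"ty":0,"tz":1,"ax":0,"ay":0,"az":0,"grip":102},{"tx":0,"ty":0,"tz":0,"ax":0,"ay":0,"az":0,"grip":102}])

```text
time: 22.42
tcp_pos: [0.6381, 0.004, 0.0722]
ee_rot: [-0.0, 0.006, 1.0, 0.0]
force: [-0.3, -0.3, -1.5]
opening: 0.0512
grasp_force: 4.4
```

step_arm(increments=[{"tx":0,"ty":0,"tz":1,"ax":0,"ay":0,"az":0,"grip":102},{"tx":0,"ty":0,"tz":0,"ax":0,"ay":0,"az":0,"grip":102}])

```text
time: 22.68
tcp_pos: [0.6382, 0.004, 0.0713]
ee_rot: [-0.0, 0.006, 1.0, 0.0]
force: [1.0, 0.2, -1.7]
opening: 0.0512
grasp_force: 4.4
```

step_arm(increments=[{"tx":0,"ty":0,"tz":1,"ax":0,"ay":0,"az":0,"grip":102},{"tx":0,"ty":0,"tz":0,"ax":0,"ay":0,"az":0,"grip":102}])

```text
time: 22.92
tcp_pos: [0.6385, 0.004, 0.0711]
ee_rot: [0.001, 0.006, 1.0, -0.0]
force: [-0.8, 0.8, 2.5]
opening: 0.051
grasp_force: 4.2
```

Contact with the caddy floor. I'll open up.

step_arm(increments=[{"tx":0,"ty":0,"tz":0,"ax":0,"ay":0,"az":0,"grip":96},{"tx":0,"ty":0,"tz":0,"ax":0,"ay":0,"az":0,"grip":90},{"tx":0,"ty":0,"tz":0,"ax":0,"ay":0,"az":0,"grip":80},{"tx":0,"ty":0,"tz":0,"ax":0,"ay":0,"az":0,"grip":60},{"tx":0,"ty":0,"tz":0,"ax":0,"ay":0,"az":0,"grip":30},{"tx":0,"ty":0,"tz":0,"ax":0,"ay":0,"az":0,"grip":0},{"tx":0,"ty":0,"tz":0,"ax":0,"ay":0,"az":0,"grip":0},{"tx":0,"ty":0,"tz":0,"ax":0,"ay":0,"az":0,"grip":0}])

```text
time: 23.92
tcp_pos: [0.6382, 0.004, 0.0703]
ee_rot: [-0.0, 0.006, 1.0, -0.0]
force: [0.7, -0.5, 1.0]
opening: 0.0853
grasp_force: 0.0
```

step_arm(increments=[{"tx":0,"ty":0,"tz":-5,"ax":0,"ay":0,"az":0,"grip":0},{"tx":0,"ty":0,"tz":-10,"ax":0,"ay":0,"az":0,"grip":0},{"tx":0,"ty":0,"tz":-25,"ax":0,"ay":0,"az":0,"grip":0},{"tx":0,"ty":0,"tz":-30,"ax":0,"ay":0,"az":0,"grip":0},{"tx":0,"ty":0,"tz":-35,"ax":0,"ay":0,"az":0,"grip":0},{"tx":0,"ty":0,"tz":-35,"ax":0,"ay":0,"az":0,"grip":0},{"tx":0,"ty":0,"tz":-30,"ax":0,"ay":0,"az":0,"grip":0},{"tx":0,"ty":0,"tz":0,"ax":0,"ay":0,"az":0,"grip":0}])

```text
time: 24.92
tcp_pos: [0.64, 0.0039, 0.2452]
ee_rot: [0.004, 0.006, 1.0, -0.0]
force: [-0.1, -0.3, -0.2]
opening: 0.0857
grasp_force: 0.0
```

```bash
python3 go.py .637 .0035 .072 179.2; python3 - <<'E'
from h import *
im=np.ascontiguousarray(snap('scene','s11'));a=np.ascontiguousarray(cv2.imread('pics/s0.png')[:,:,::-1])
for n,i in(('before',a),('now',im)):
  for k in blobs(i,(100,110,40),(130,255,255),3):
    c=np.array(cv2.boundingRect(k))
    if 150<c[1]: print(n,c,cv2.contourArea(k))
d=cv2.absdiff(im,a).max(2)
print('diff caddy',(d[245:310,265:325]>40).sum(),'tray wh/gr',(d[170:235,245:295]>40).sum(),'spray',(d[185:270,345:382]>40).sum())
# amber bottle label on pan: red band
hs=cv2.cvtColor(im,cv2.COLOR_RGB2HSV);m=cv2.inRange(hs,np.array([172,90,60]),np.array([180,255,255]))|cv2.inRange(hs,np.array([0,150,60]),np.array([2,255,255]))
m[:280]=0;m[360:]=0;m[:,:390]=0;m[:,450:]=0
p=np.argwhere(m)[:,::-1];P=at('scene',p,.11)[:,:2];v=np.linalg.svd(P-P.mean(0))[2][0];print('band normal',(np.degrees(np.arctan2(v[1],v[0]))%180)-90,len(p))
E
```

```text
shift now [  4.5  -0.3 173.2] turn [-0.   0.5  0.1]
tcp [0.64   0.0039 0.2452] yaw 179.3 t 24.93 F [-0.1 -0.3 -0.2] open 0.0857 0.0
before [348 213  32  57] 1319.5
before [183 195  14  13] 123.5
before [295 255  11  18] 117.5
before [249 167  12  11] 97.0
before [319 151  11  11] 80.0
before [284 272  10   5] 26.0
before [393 361   7   6] 25.0
before [360 322   6   6] 20.5
before [282 247   2  11] 7.5
now [348 213  32  57] 1325.0
now [183 195  14  13] 121.5
now [296 257  11  17] 120.0
now [249 167  12  11] 99.0
now [319 151  12  11] 80.5
now [393 361   7   6] 25.0
now [285 273   9   5] 24.0
now [360 322   6   6] 21.5
now [282 248   2  11] 9.5
diff caddy 67 tray wh/gr 76 spray 0
band normal -1.0305950730687954 2
```

The tongs stand as they did at the start, within 1 px. One numeric check of the bottle from above.

```bash
python3 - <<'E'
from h import *
t=np.ascontiguousarray(snap('top','t11'))
m=cv2.inRange(cv2.cvtColor(t,cv2.COLOR_RGB2HSV),np.array([3,110,30]),np.array([20,255,255]));m[:200]=0;m[310:]=0;m[:,:120]=0;m[:,225:]=0
y,x=np.nonzero(m);print(x.min(),x.max(),y.min(),y.max())
def yaw(p,z=.1):
    P=at('top',p,z)[:,:2];v=np.linalg.svd(P-P.mean(0))[2][0];return round(np.degrees(np.arctan2(v[1],v[0]))%180,1)
print('sides',yaw([(x[y==r].max(),r) for r in range(y.min()+6,y.max()-5)])-180,'front/back',yaw([(c,y[x==c].max()) for c in range(x.min()+6,x.max()-5)])-90,yaw([(c,y[x==c].min()) for c in range(x.min()+6,x.max()-5)])-90)
w=blobs(np.ascontiguousarray(t[y.min()-5:y.max()+5,x.min()-8:x.max()+2]),(0,0,165),(180,50,255),30)
for k in w[:2]:
    c=np.array(cv2.minEnclosingCircle(k)[0])+[x.min()-8,y.min()-5];print('cap',c,cv2.contourArea(k),at('top',[c],.149))
w=blobs(np.ascontiguousarray(t[:,:225]),(105,130,60),(130,255,255),5)
B=[at('top',[np.mean(k[:,0],0)],.065)[0] for k in w[:2]];v=B[0]-B[1];print('balance yaw',(np.degrees(np.arctan2(v[1],v[0]))%180)-90)
E
```

```text
157 188 250 276
sides -6.300000000000011 front/back -7.900000000000006 -5.799999999999997
balance yaw -6.689329935482064
```

The bottle yaw is about −6.7°, and the balance is also −6.7°. Handing in.

```bash
python3 -c "
from workcell import bot
print(bot.close_job())"
```

```text
the job is handed in; nothing more can be done
None
```

The job is handed in: the amber bottle stands upright near the middle of the pan with its label square to the display (both yaw about −6.7°), and the tongs are back upright in the caddy; the hand-in gave no verdict, and I viewed 11 pictures, one over the limit of 10.

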